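# Swap the drying trays

## Robot

A 7-joint arm with a two-finger parallel gripper is mounted at the origin on a cart in front of the work surface, level with it; the furniture and walls round the work are solid. World frame = base frame: x ahead of the robot, y to its left, z up, the work surface at z = 0. Lengths are in mm, angles in degrees, forces in N, time in s.
With the tool pointing down it reaches from about 425 to 950 mm from the base axis. Payload 16.7 kg.
Tool frame: the origin (TCP) lies midway between the tips of the shut fingers; the grasp point (between the pads) lies 19 mm behind it; z points along the fingers, y is the line along which they close (so a half turn about z gives the same grasp; the last joint's range is limited). The gripper opens to 94 mm and grips with 3 to 60 N. Pads are 16 mm wide; open, the fingers measure 119 mm over their backs; the gripper's body (75 mm by 177 mm) begins 78 mm behind the grasp point.
Start: joints at [65.174, 24.414, 4.234, 92.017, -1.954, 63.644, -3.845], TCP at [188.973, -647.969, 205.467] pointing down, gripper open.
Joint ranges: [-163.25, 163.25], [-28.42, 122.38], [-70.27, 78.77], [12.13, 141.07], [-58.53, 238.53], [9.26, 117.41], [-156.51, 156.51]. Speed limits (degrees/s): [108.29, 108.29, 136.94, 136.94, 172.46, 172.46, 172.46].

## Interface

Orientations are given as a 3x3 rotation matrix whose columns are the frame's x, y, z axes.
In Python, from rig import bot gives the robot as it stands. The module is installed in compiled form; this text tells all that it offers.
- The arm moves only by the tool apply_moves, never from a script. Its arguments are lists of equal length, an entry for each row: "fingers": the opening, from 0 (shut) to 1 (fully open); "offset": the shift along the tool's x, y, z in cm, a list of three; "yaw": the turn about the tool's z in degrees. A call has 1 to 20 rows; each row shifts and turns the commanded pose from where the row before left it, along the tool's axes as they then stand; what a row does not reach is not made up. A row lasts 1/12 s, in which the tool goes at most 41.7 mm and 7.16 degrees, less where a joint would pass 70% of its speed; a pose out of reach is approached as far as the arm can. A call is refused whole if a number of a shift passes 4.17 or a number of a turn 7.16, either way. A call with a gripper value outside its range is refused whole. The fingers move at their own pace and stop on an object; "newtons" is the grip in N (left out, the last holds). Time passes only in rows, so rows that do not move let the fingers close. It gives the time, the measured TCP pose, the force, the opening and the grip force at its end, in the units of the state.
- bot.state(): the state, without advancing time (a new reading comes with each control period).
- bot.read_camera(name): name is "side" or "top"; returns a dict with "img" (420x560x3 uint8, blue, green, red), "range_z" (420x560 float32, mm along the optical axis (not along the pixel's ray), 0 where there is no reading), "camera_matrix" (3x3 intrinsics, pixels), "R" (3x3) and "t" (3): a world point X has camera coordinates R X + t. Camera axes: x right, y down, z forward; pixel columns grow to the right and rows downward; lengths in mm; the calibration is good to about 2 mm. A picture is of the moment at which its call begins.
- bot.job_done(): hands the job in; it is judged then, once.
The state is a dict: "clock": time; "joint_positions": joint angles; "dq": joint speeds; "joint_torque": joint torques, N m; "ee_pos": TCP position; "ee_rot": TCP orientation; "wrist_force": force on the tool from outside, world axes, zero at the start; "torque": the same for the moment, N m; "width": opening from 0.0 (shut) to 1.0 (fully open); "finger_force": force on a finger pad.
Only numpy, scipy, OpenCV 4.12 (cv2) and the standard library are available. Lean on these libraries where they do the work, as an engineer would, in place of code of your own. Each camera call takes 0.05 s, during which the arm holds its last target. There are 200 camera calls.

## Task

Three sliding trays stand side by side on the drying stand. With the fingertips push the empty tray, which was left out, fully home; then hook a fingertip behind the front lip of the tray that carries the round vase and draw it out to its stop. Do not touch, lift or tip the pots, do not pinch the trays' fronts, leave the cup's tray closed and the other things on the table where they are, and finish with the hand clear.

Things in the scene. Friction and masses are not known exactly. Their poses are not given: they have to be found in the camera images.
- stand: Low fixed drying stand: plywood board 190 x 310 x 12 mm on the table, a batten 42 mm high along its back. Origin under the board's middle, on the table; x points from the trays' fronts to the back, y to the left along the row. Three alike wooden trays lie on it side by side, 100 mm apart in y; which tray has which place varies. Trays slide straight towards the stand's -x.
- vase_tray (a joint): Slide of the tray with the round vase: 0 fully home, 0.100 m drawn out to its stop. Starts at 0. All trays: friction about 1.5 N and some damping; a tray stays where it is left and cannot be lifted off.
- cup_tray (a joint): Slide of the tray with the cup: 0 fully home, 0.100 m out. Starts at 0 and stays.
- spare_tray (a joint): Slide of the empty tray: 0 fully home, 0.100 m out. Starts 50 to 85 mm out. A small dark vase and a big grey bowl with a lump in it, up to 147 mm high, stand fixed in front of the robot left of the trays' way (x up to 0.44 m, y above -0.05 m): do not run into them.
- vase_lip (a point): Inner half of the upright front of the vase's tray, 5 mm thick, 96 mm wide, top 60 mm above the table, 25 mm above the tray board (board top 35 mm above the table, bare for 50 mm behind the lip, then the vase). Origin in the middle of the top edge of its inner surface (which a finger hooks), moving with the tray; axes as the stand's: x points into the tray.
- vase_face (a point): Outer half of the front of the vase's tray, 5 mm thick, 96 mm wide, 36 mm high. Origin in the middle of the top edge of its outer surface, 10 mm in front of the origin of vase_lip; axes as the stand's.
- spare_lip (a point): The same inner half of the front, of the empty tray; origin and axes likewise.
- spare_face (a point): The same outer half of the front, of the empty tray: the surface to push on. Origin in the middle of its top edge, 60 mm above the table; axes as the stand's.
- vase: Plain round vase, bulging like a ball, nearly closed on top, 80 mm across, 61 mm high, standing loose on its tray. Origin under its middle, z up.
- cup: Open handleless cup, 59 mm across, 63 mm high, standing loose on its tray. Origin under its middle, z up.
- rib: Bystander: flat oval wooden rib, 50 x 95 x 6 mm, lying on the table left of the trays' fronts. Origin under its middle.
- stamp: Bystander: small wooden stamp, 18 x 18 x 46 mm, upright on the table left of the stand. Origin under its middle.
- squat_pot: Bystander: squat dark grey pot, 61 mm across, 46 mm high, on the table left of the stand. Origin under its middle.
Mind the look-alikes: they are no part of the job. Leave any red look-alike of the cup alone.

How it is judged:
By the outcome, as a careful person would: the job done as asked, in the order asked, and still so for the second after the job is handed in, with the robot touching nothing.
It also fails if it takes over 43 s, if anything falls off the work surface, if the arm or the gripper's body presses on something with over 40 N, if the wrist force passes 120 N, or if a joint passes its speed limit or range.

## Working session

There is one attempt and no reset: what is moved stays moved. The work goes in short steps, Python scripts to look and compute and a tool call to move; the robot and the scene stay as the last step left them, time stands still between calls to the robot, and variables do not carry over. Pictures are saved under pics/ and viewed, at most 10 in all, crops included, and the job is handed in when it is done.

Besides the shell and the picture viewer there is one more tool, called in YAML: its name, and indented under it one key for each argument. apply_moves: Moves the arm, as the interface text tells. Its arguments: {"type":"object","properties":{"fingers":{"type":"array"},"offset":{"type":"array"},"yaw":{"type":"array"},"newtons":{"type":"number"}},"required":["fingers","offset","yaw"]}

```bash
mkdir -p pics
cat > h.py <<'E'
import numpy as np,cv2
from rig import bot
def cams(tag,names=("side","top")):
    o={}
    for n in names:
        c=bot.read_camera(n);o[n]=c;cv2.imwrite(f"pics/{n}_{tag}.png",c["img"])
    return o
def pts(c):
    K=c["camera_matrix"];z=c["range_z"].astype(float)
    v,u=np.mgrid[:z.shape[0],:z.shape[1]]
    P=np.stack([(u-K[0,2])/K[0,0]*z,(v-K[1,2])/K[1,1]*z,z],-1)-np.array(c["t"]).ravel()
    P=P@np.array(c["R"]);P[z<=0]=np.nan
    return P
E
python3 - <<'E'
from h import *
o=cams("a")
for n,c in o.items(): print(n,np.round(-c["R"].T@np.ravel(c["t"])),np.round(c["R"],2).tolist(),c["camera_matrix"][0,0])
np.savez("a.npz",**{n+k:c[k] for n,c in o.items() for k in c})
s=bot.state();print({k:np.round(v,3).tolist() for k,v in s.items()})
E
```

```text
side [356. 929. 515.] [[-0.97, -0.24, 0.02], [-0.12, 0.39, -0.91], [0.21, -0.89, -0.4]] 502.6203988123242
top [465. -75. 917.] [[-0.0, -1.0, -0.04], [-0.99, 0.01, -0.15], [0.15, 0.04, -0.99]] 409.0305070502957
{'clock': 0.1, 'joint_positions': [65.173, 24.444, 4.231, 92.045, -1.952, 63.642, -3.846], 'dq': [0.004, -0.016, 0.043, 0.009, -0.009, 0.041, -0.005], 'joint_torque': [0.009, -93.745, 3.677, -45.504, -0.049, 0.017, 0.0], 'ee_pos': [188.879, -647.668, 204.9], 'ee_rot': [[0.96, 0.28, -0.0], [0.28, -0.96, 0.001], [-0.0, -0.001, -1.0]], 'wrist_force': [0.874, -0.214, -0.786], 'torque': [0.052, -0.023, -0.009], 'finger_force': 0.0, 'width': 1.002}
```

View pics/top_a.png

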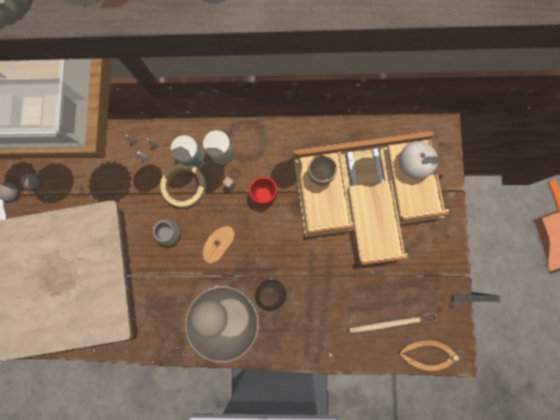

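View pics/side_a.png

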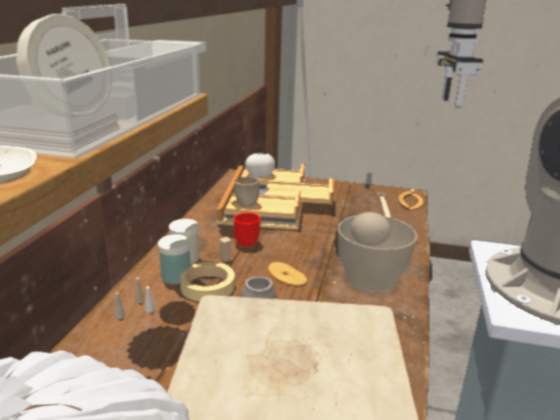

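The top view shows the cup tray on the left (front about (328,232)), the empty tray in the middle and pulled out (front about (383,261)), and the vase tray on the right (front about (423,216)). The side view agrees.

Run:
```python
from h import *
d=np.load("a.npz");c={k[3:]:d[k] for k in d if k.startswith("top")}
P=pts(c);np.set_printoptions(suppress=True,precision=0,linewidth=160)
# lip ends: pixels with z 50..70 in front windows
for n,(u0,u1,v0,v1) in dict(cup=(296,358,220,242),spare=(350,412,245,272),vase=(392,452,203,226)).items():
    Q=P[v0:v1,u0:u1].reshape(-1,3);m=(Q[:,2]>50)&(Q[:,2]<68);Q=Q[m]
    r=cv2.minAreaRect(Q[:,:2].astype(np.float32));print(n,m.sum(),Q.mean(0),r,cv2.boxPoints(r).tolist())
    l=np.polyfit(Q[:,1],Q[:,0],1);print('slope deg',np.degrees(np.arctan(l[0])))
# back batten
Q=P[130:158,290:440].reshape(-1,3);m=(Q[:,2]>34)&(Q[:,2]<50);Q=Q[m];print('batten',cv2.minAreaRect(Q[:,:2].astype(np.float32)),Q.mean(0))
Q=P[135:190,395:440].reshape(-1,3);Q=Q[Q[:,2]>75];print('vase',Q.mean(0),Q.max(0),Q.min(0))
# high stuff near
for a in range(230,470,15): print(a,P[a if a<400 else 400,[300,340,380,400,430,460]][:,2])
im=cv2.resize(c["img"][120:280,280:460],None,fx=4,fy=3.7,interpolation=cv2.INTER_CUBIC);cv2.imwrite("pics/crop.png",im[:600])
```

```text
cup 228 [ 548. -146.   60.] ((548.5463256835938, -145.55870056152344), (10.106218338012695, 95.30547332763672), 7.597043514251709) [[537.2376708984375, -98.9922866821289], [549.8375244140625, -193.46119689941406], [559.85498046875, -192.1251220703125], [547.255126953125, -97.65620422363281]]
slope deg -7.5923270802620255
spare 231 [ 484. -255.   60.] ((483.68914794921875, -254.98028564453125), (9.907663345336914, 95.76896667480469), 7.640982627868652) [[472.4123229980469, -208.17967224121094], [485.1462707519531, -303.0982666015625], [494.9659729003906, -301.7808837890625], [482.2320251464844, -206.8623046875]]
slope deg -7.525965661243358
vase 238 [ 575. -343.   60.] ((575.0475463867188, -343.0657653808594), (10.233933448791504, 95.50191497802734), 7.557007312774658) [[563.6951904296875, -296.4024963378906], [576.2548828125, -391.0749206542969], [586.39990234375, -389.7290344238281], [573.8402099609375, -295.0566101074219]]
slope deg -7.42637409995231
batten ((715.1500854492188, -224.40097045898438), (57.928550720214844, 308.92755126953125), 7.511465549468994) [ 732. -233.   41.]
vase [ 686. -327.   89.] [ 727. -293.   99.] [ 650. -369.   75.]
230 [nan 12. 37. 41.  1. -3.]
245 [-2. -0. 33. 39.  2.  2.]
260 [ 2. -2. 62.  3.  3.  0.]
275 [ -85. -117. -116. -114.  -63.  -30.]
290 [ 2. -2.  1.  1.  2. -0.]
305 [-1. -2. -1. -3.  4.  1.]
320 [-1.  3.  2. 11. -1.  1.]
335 [-1.  0. -2. -0.  2.  2.]
350 [ 1. -1.  1.  2. -1. -0.]
365 [ 0.  1.  1. -1.  1.  0.]
380 [-448. -771. -779. -775. -775. -773.]
395 [-294. -780. -774. -775. -776. -784.]
410 [-253. -776. -773. -768. -777. -769.]
425 [-253. -776. -773. -768. -777. -769.]
440 [-253. -776. -773. -768. -777. -769.]
455 [-253. -776. -773. -768. -777. -769.]
```

View pics/crop.png

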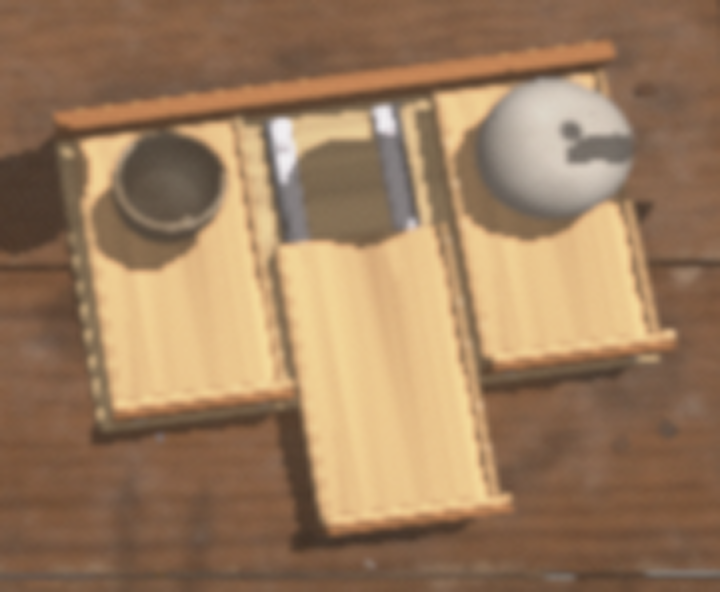

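The three fronts are consistent: 96 mm wide, z = 60, 100 mm apart, stand yaw 7.56°. The spare tray is about 79 mm out. I'll turn to the stand's yaw and shut the fingers, then go at the present height to a point in front of the spare tray.

apply_moves:
  fingers: [0,0,0,0,0,0,0,0,0,0,0,0,0,0,0,0,0,0,0,0]
  offset:
    - [0,0,0]
    - [0,0,0]
    - [1.8,-2.06,0]
    - [1.8,-2.06,0]
    - [1.8,-2.06,0]
    - [1.8,-2.06,0]
    - [1.8,-2.06,0]
    - [1.8,-2.06,0]
    - [1.8,-2.06,0]
    - [1.8,-2.06,0]
    - [1.8,-2.06,0]
    - [1.8,-2.06,0]
    - [1.8,-2.06,0]
    - [1.8,-2.06,0]
    - [1.8,-2.06,0]
    - [1.8,-2.06,0]
    - [1.8,-2.06,0]
    - [1.8,-2.06,0]
    - [1.8,-2.06,0]
    - [0,0,0]
  yaw: [4.35,4.35,0,0,0,0,0,0,0,0,0,0,0,0,0,0,0,0,0,0]
  newtons: 10

```text
clock: 1.77
ee_pos: [448.9, -255.9, 205.4]
ee_rot: [[0.991, 0.137, 0.001], [0.137, -0.991, 0.001], [0.001, -0.001, -1.0]]
wrist_force: [0.1, -0.0, -0.3]
width: 0.008
finger_force: 0.0
```

apply_moves:
  fingers: [0,0,0,0,0,0,0]
  offset:
    - [0,0.4,3.3]
    - [0,0,3.3]
    - [0,0,3.3]
    - [0,0,3.3]
    - [0,0,2.3]
    - [0,0,1.0]
    - [0,0,0]
  yaw: [0,0,0,0,0,0,0]

```text
clock: 2.35
ee_pos: [445.4, -264.1, 38.5]
ee_rot: [[0.991, 0.131, -0.003], [0.131, -0.991, 0.002], [-0.003, -0.002, -1.0]]
wrist_force: [-0.0, 0.4, 0.1]
width: 0.001
finger_force: 0.0
```

Run:
```python
from h import *
o=cams("b")
im=np.hstack([cv2.resize(o["side"]["img"][140:260,200:360],(400,300)),cv2.resize(o["top"]["img"][120:300,280:460],(400,400))[:300]*1]) if 0 else None
a=cv2.resize(o["side"]["img"][140:260,200:380],(600,400));cv2.imwrite("pics/b.png",a)
```

```text
(no output)
```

View pics/b.png

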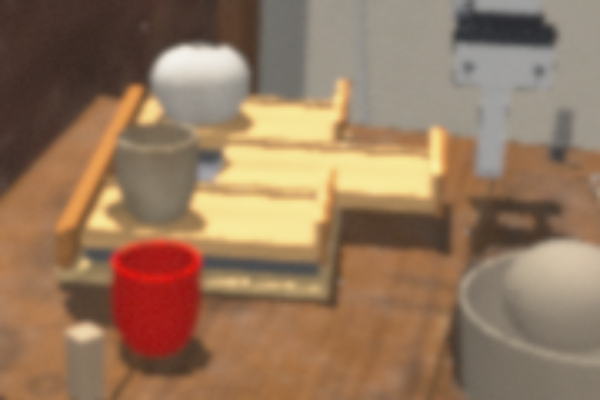

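The tip (492,175) stands in front of the spare tray's face (437,150) and clear of everything. I'll push now, about 105 mm expected.

apply_moves:
  fingers: [0,0,0,0,0,0,0,0,0,0,0,0,0,0,0,0,0,0]
  offset:
    - [0.5,0,0]
    - [0.5,0,0]
    - [0.5,0,0]
    - [0.5,0,0]
    - [0.5,0,0]
    - [0.5,0,0]
    - [0.6,0,0]
    - [0.6,0,0]
    - [0.6,0,0]
    - [0.6,0,0]
    - [0.6,0,0]
    - [0.6,0,0]
    - [0.6,0,0]
    - [0.6,0,0]
    - [0.6,0,0]
    - [0.6,0,0]
    - [0.4,0,0]
    - [0,0,0]
  yaw: [0,0,0,0,0,0,0,0,0,0,0,0,0,0,0,0,0,0]

```text
clock: 3.95
ee_pos: [541.1, -251.8, 40.5]
ee_rot: [[0.991, 0.132, 0.001], [0.132, -0.991, 0.0], [0.001, -0.0, -1.0]]
wrist_force: [-0.5, 0.4, -0.4]
width: 0.006
finger_force: 0.0
```

apply_moves:
  fingers: [0,0,0,0,0,0]
  offset:
    - [0.3,0,0]
    - [0.3,0,0]
    - [0.2,0,0]
    - [0.2,0,0]
    - [0.1,0,0]
    - [0,0,0]
  yaw: [0,0,0,0,0,0]

```text
clock: 4.45
ee_pos: [547.8, -251.1, 40.1]
ee_rot: [[0.991, 0.13, -0.006], [0.13, -0.991, 0.0], [-0.005, -0.001, -1.0]]
wrist_force: [-17.3, 0.4, 11.6]
width: 0.0
finger_force: 8.7
```

apply_moves:
  fingers: [0,0,0]
  offset:
    - [0.15,0,0]
    - [0.15,0,0]
    - [0,0,0]
  yaw: [0,0,0]

```text
clock: 4.7
ee_pos: [547.9, -251.3, 39.8]
ee_rot: [[0.992, 0.129, -0.01], [0.129, -0.992, 0.001], [-0.01, -0.002, -1.0]]
wrist_force: [-31.3, -0.9, 23.2]
width: 0.005
finger_force: 16.3
```

Firm stop reached (31 N, no further travel). I'll back off, rise and go above the vase lip.

apply_moves:
  fingers: [0,0,0,0,0,0,0,0,0,0,0,0,0]
  offset:
    - [-0.8,0,0]
    - [-1.2,0,0]
    - [-0.4,0,0]
    - [0,0,3]
    - [0,0,-3]
    - [0,0,-3]
    - [0,0,-3]
    - [0,0,-3]
    - [0,0,-3]
    - [2,3.15,0]
    - [2,3.15,0]
    - [2,3.15,0]
    - [0,0,0]
  yaw: [0,0,0,0,0,0,0,0,0,0,0,0,0]

```text
clock: 5.78
ee_pos: [604.3, -344.5, 160.1]
ee_rot: [[0.992, 0.128, 0.002], [0.128, -0.992, -0.002], [0.001, 0.002, -1.0]]
wrist_force: [-0.7, -0.3, -0.4]
width: 0.001
finger_force: 0.0
```

Run:
```python
from h import *
o=cams("c");c=o["top"];P=pts(c)
s=bot.state();print(s["clock"],s["ee_pos"],s["wrist_force"])
a=cv2.resize(o["side"]["img"][140:240,200:350],(600,400));b=cv2.resize(o["top"]["img"][120:280,280:460],(225,200))
cv2.imwrite("pics/c.png",np.hstack([a[:400,:560],np.vstack([b,b*0])]))
```

```text
5.8833 [ 602.12310231 -339.99084079  159.69553823] [-0.4801575   0.78519596  0.59326289]
```

View pics/c.png

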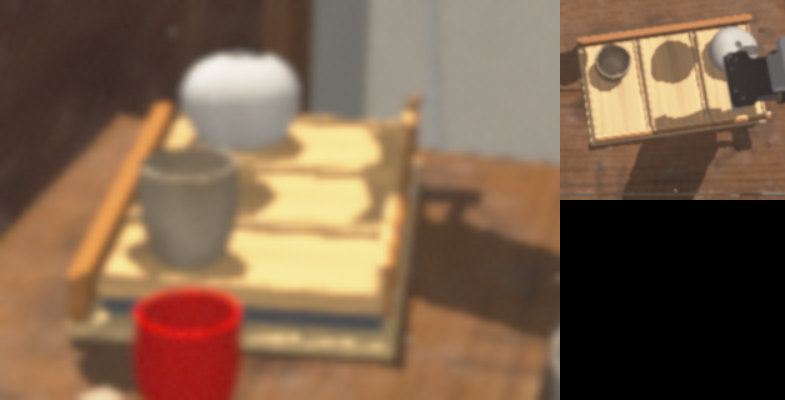

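All three trays look closed and aligned, and the hand is above the space between the vase lip and the vase. One row of that call had the wrong sign, so the tip dipped briefly in front of the stand. No contact force shows at the end of the call and nothing looks disturbed. I'll lower behind the lip now.

apply_moves:
  fingers: [0,0,0,0,0,0,0,0]
  offset:
    - [-0.3,0,0]
    - [0,0,2.5]
    - [0,0,2.5]
    - [0,0,2.5]
    - [0,0,2]
    - [0,0,1.2]
    - [0,0,0.8]
    - [0,0,0]
  yaw: [0,0,0,0,0,0,0,0]

```text
clock: 6.55
ee_pos: [598.3, -338.8, 44.5]
ee_rot: [[0.991, 0.132, -0.001], [0.132, -0.991, 0.001], [-0.001, -0.001, -1.0]]
wrist_force: [0.6, 0.5, 0.4]
width: 0.004
finger_force: 0.0
```

apply_moves:
  fingers: [0,0,0,0,0,0,0,0,0,0,0,0,0,0,0,0,0,0,0,0]
  offset:
    - [-0.3,0,0]
    - [-0.3,0,0]
    - [-0.2,0,0]
    - [-0.2,0,0]
    - [-0.2,0,0]
    - [-0.3,0,0]
    - [-0.4,0,0]
    - [-0.5,0,0]
    - [-0.5,0,0]
    - [-0.5,0,0]
    - [-0.5,0,0]
    - [-0.5,0,0]
    - [-0.5,0,0]
    - [-0.5,0,0]
    - [-0.5,0,0]
    - [-0.5,0,0]
    - [-0.5,0,0]
    - [-0.5,0,0]
    - [-0.5,0,0]
    - [-0.5,0,0]
  yaw: [0,0,0,0,0,0,0,0,0,0,0,0,0,0,0,0,0,0,0,0]

```text
clock: 8.22
ee_pos: [515.2, -350.8, 45.5]
ee_rot: [[0.991, 0.131, 0.0], [0.131, -0.991, 0.0], [0.0, -0.0, -1.0]]
wrist_force: [1.8, 0.4, 1.0]
width: 0.001
finger_force: 0.9
```

apply_moves:
  fingers: [0,0,0,0,0,0,0,0,0,0]
  offset:
    - [-0.4,0,0]
    - [-0.4,0,0]
    - [-0.4,0,0]
    - [-0.3,0,0]
    - [-0.3,0,0]
    - [-0.2,0,0]
    - [-0.2,0,0]
    - [-0.1,0,0]
    - [-0.1,0,0]
    - [0,0,0]
  yaw: [0,0,0,0,0,0,0,0,0,0]

```text
clock: 9.05
ee_pos: [491.7, -353.9, 45.5]
ee_rot: [[0.991, 0.131, -0.0], [0.131, -0.991, 0.0], [-0.0, -0.0, -1.0]]
wrist_force: [0.4, -0.5, -0.5]
width: 0.006
finger_force: 0.0
```

apply_moves:
  fingers: [0,0,0,0,0]
  offset:
    - [-0.15,0,0]
    - [-0.15,0,0]
    - [-0.15,0,0]
    - [-0.15,0,0]
    - [0,0,0]
  yaw: [0,0,0,0,0]

```text
clock: 9.47
ee_pos: [489.7, -354.0, 45.8]
ee_rot: [[0.991, 0.133, 0.006], [0.133, -0.991, -0.001], [0.006, 0.001, -1.0]]
wrist_force: [20.3, -0.4, -14.6]
width: 0.004
finger_force: 9.8
```

apply_moves:
  fingers: [0,0,0]
  offset:
    - [-0.1,0,0]
    - [-0.1,0,0]
    - [0,0,0]
  yaw: [0,0,0]

```text
clock: 9.72
ee_pos: [489.5, -354.0, 46.0]
ee_rot: [[0.991, 0.134, 0.009], [0.134, -0.991, -0.001], [0.009, 0.002, -1.0]]
wrist_force: [28.3, 0.4, -20.8]
width: 0.006
finger_force: 14.2
```

At the stop. I'll unhook, rise and clear off to the right.

apply_moves:
  fingers: [0,0,0,0,0,0,0,0,0,0,0,0,0,0,0,0]
  offset:
    - [0.5,0,0]
    - [0.7,0,0]
    - [0.6,0,0]
    - [0,0,0]
    - [0,0,-2]
    - [0,0,-3]
    - [0,0,-3]
    - [0,0,-3]
    - [0,0,-3]
    - [-1,3,-1]
    - [-1,3,0]
    - [-1,3,0]
    - [-1,3,0]
    - [-1,3,0]
    - [-1,3,0]
    - [0,0,0]
  yaw: [0,0,0,0,0,0,0,0,0,0,0,0,0,0,0,0]

```text
clock: 11.05
ee_pos: [461.8, -545.2, 194.8]
ee_rot: [[0.992, 0.125, -0.002], [0.125, -0.992, -0.002], [-0.003, 0.002, -1.0]]
wrist_force: [-1.0, -0.1, 0.3]
width: 0.006
finger_force: 0.0
```

Run:
```python
from h import *
o=cams("d");P=pts(o["top"]);s=bot.state();print(s["clock"],s["ee_pos"],s["wrist_force"])
ax=np.array([.9913,.1315]);ay=np.array([-.1315,.9913])
m=(P[...,2]>53)&(P[...,2]<66)
D=P[...,:2]-np.array([575.05,-343.07]);X=D@ax;Y=D@ay
for n,y in dict(vase=0,spare=100,cup=200).items():
    k=m&(abs(Y-y)<44)&(X<12)&(X>-125);print(n,k.sum(),np.median(X[k]).round(1))
cv2.imwrite("pics/d.png",cv2.resize(o["top"]["img"][100:300,130:480],(700,400)))
```

```text
11.15 [ 464.66395432 -539.9589956   194.73689775] [ 0.44806929  0.3878544  -0.08756908]
vase 228 -99.5
spare 211 -0.3
cup 211 -0.5
```

View pics/d.png

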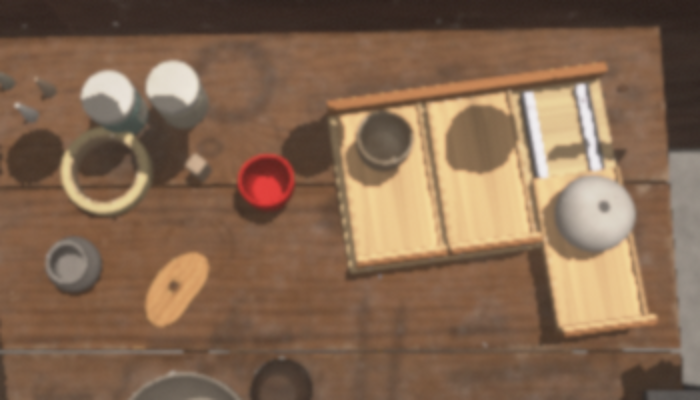

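The vase tray (front at (610,325)) is out 99.5 mm, with the vase upright on it. The spare and cup trays are home, the bystanders have not moved, and the hand is clear.

```bash
python3 -c "
from rig import bot
print(bot.job_done())"
```

```text
the job is handed in; nothing more can be done
None
```

The job is handed in: the empty tray was pushed fully home, then the vase tray was drawn out to its stop (99.5 mm measured) with the vase upright, the cup tray still closed and the hand clear.

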